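# Scoop the lost stone out from under the bench shelf

### The job

A small round stone has ended up under the low clear shelf on the carving bench. Take the flat metal scoop by its upright wooden handle, slide it along the bench under the shelf's front lip until the stone rides up onto it, then draw the scoop back out with the stone on it and leave it lying flat on the bench a few centimetres clear of the shelf, let go. Leave the square wooden block that also lies under the shelf where it is.

Things in the scene. Friction and masses are not known exactly. Their poses are not given: they have to be found in the camera images.
- scoop: Loose flat grey sheet-metal scoop, 220 g. Origin: bench level under the handle; x to its open front, z up. Pan 84 mm wide, 3 mm thick, x -50 to 130; the last 18 mm ramp from a 5 mm crest down to a 1 mm edge. Side walls 16 mm high end at x = 85, back wall at x = -48. Handle: upright wooden bar 26 (x) by 18 mm (y), top 85 mm up; grip across the 18 mm, about 65 mm up; slide flat on the bench.
- stone: Loose smooth pale round stone, 35 g, flattened: 36 mm in diameter, 22 mm high, widest 10 to 14 mm up, underside curving up from a 16 mm flat. Origin: centre of its underside, z up. It starts wholly under the shelf, its centre 24 to 42 mm behind the front lip, in the left or right half; pushed inwards, it stops at the shelf's rail and then rides up the scoop's ramp.
- block: Plain square light-wood block 34 x 34 x 24 mm, loose, under the shelf in the other half from the stone, centres 90 mm or more apart. Origin: centre of its underside, z up. To be left where it is.
- shelf: Fixed shelf. Origin: bench level under the middle of the front lip's face; x inwards, square to the lip, y along it. Clear sheet, top 66 mm up, to x = 122; aluminium lip 52 to 68 mm up; bay y +-180 mm. Wooden stop rail along y, near face at x = 65, 12 mm thick, 8 to 24 mm up: the pan passes under it, stone and scoop walls do not. Scoop's edge at x = 95 puts the stone fully on the pan.
Not all that is in view belongs to the job. What is meant by the scoop is not turquoise, and is the larger of those in its own colour.

How it is judged:
On the way:
1. the stone lies on the scoop's pan while still under the shelf (x of stone in the frame of scoop between 0.02 and 0.115 m and y of stone in the frame of scoop between -0.04 and 0.04 m and z of stone in the frame of scoop between 0.001 and 0.03 m and x of stone in the frame of shelf above 0.01 m), for 0.1 s.
At the end, for the whole second after the job is handed in: The stone is at rest on the pan (centre 20 to 115 mm ahead of the handle axis, within 40 mm of the middle line); the scoop is at rest flat on the bench (within 12 mm, 0.17 rad), released, its handle at least 135 mm in front of the lip, its edge clear of the shelf (x of stone in the frame of scoop between 0.02 and 0.115 m and y of stone in the frame of scoop between -0.04 and 0.04 m and z of stone in the frame of scoop between 0.001 and 0.03 m and x of scoop in the frame of shelf below -0.135 m and x of stone in the frame of shelf below -0.02 m and height (world z) of scoop below 0.012 m and angle between scoop's own z axis and vertical below 0.17 rad and linear speed of each of scoop, stone below 0.02 m/s); the robot touches nothing.
It fails at once if the square block is moved by more than 20 mm (distance of block from where it was at the start of the episode above 0.02 m).
It also fails if it takes over 43 s, if anything falls off the work surface, if the arm or the gripper's body presses on something with over 40 N, if the wrist force passes 120 N, or if a joint passes its speed limit or range.

### The arm

A 6-joint arm with a two-finger parallel gripper is mounted at the origin on the work surface. World frame = base frame: x ahead of the robot, y to its left, z up, the work surface at z = 0. Lengths are in m, angles in rad, forces in N, time in s.
With the tool pointing down it reaches from about 0.25 to 0.775 m from the base axis. Payload 4 kg.
Tool frame: the origin (TCP) lies at the very end of the fingers, on their centre line; the grasp point (between the pads) lies 19 mm behind it (r.pinch_z is the distance from the TCP to the grasp point, in m); y points along the fingers, z is the direction in which the jaws open and shut, and the axes are right-handed (so a half turn about y gives the same grasp; the last joint's range is limited). The gripper opens to 85 mm and grips with 20 to 120 N. Pads are 22 mm wide; open, the fingers measure 114 mm over their backs; the gripper's body (76 mm by 85 mm) begins 54 mm behind the grasp point. The pads swing forward as they close: fully open they stand 13 mm farther back than shut.
Start: joints at [-0.103, 0.087, 1.371, -0, 1.684, -0.103], TCP at [0.55, -0, 0.231] pointing down, gripper open.
Joint ranges: [-3.1, 3.1], [-0.76, 2.03], [0.27, 2.55], [-1.08, 4.22], [0.17, 2.65], [-2.57, 2.57]. Speed limits (rad/s): [2.79, 2.79, 3.14, 3.14, 3.14, 3.14].

### API

Orientations are given as a unit quaternion [w, x, y, z].
In Python, from cell import r gives the robot as it stands.
- The arm moves only by the tool jog_arm, never from a script. Its arguments are lists of equal length, an entry for each row: "slide": the shift along the tool's x, y, z in units of 0.04 m (1.0 is 0.04 m), a list of three; "angular": the turn, a rotation vector about the tool's x, y, z in units of 90 degrees (1.0 is 90 degrees), a list of three; "fingers": the closure, from -1 (fully open) to 1 (shut). In form: {"slide": [[dx, dy, dz], ...], "angular": [[wx, wy, wz], ...], "fingers": [fingers, ...]}. A call has exactly 10 rows; each row shifts and turns the commanded pose from where the row before left it, along the tool's axes as they then stand; what a row does not reach is not made up. A row lasts 1/10 s, in which the tool goes at most 50 mm and 8.59 degrees, less where a joint would pass 70% of its speed; a pose out of reach is approached as far as the arm can. A call with a number of a shift or a turn outside -1 to 1 is refused whole. A call with a gripper value outside its range is refused whole. The fingers move at their own pace and stop on an object; "force" is the grip in N (left out, the last holds). Time passes only in rows, so rows that do not move let the fingers close, or fill a call up. It gives the time, the measured TCP pose, the force and the opening at its end, in the units of the state.
- r.get_obs(): the state, without advancing time (a new reading comes with each control period).
- r.read_camera(name): name is "scene" or "side" or "wrist"; returns (picture, depth): 400x640x3 uint8, red, green, blue; 400x640 float32, m along the optical axis (not along the pixel's ray), 0 where there is no reading.
- r.calibration(name): a dict with "fx", "fy", "cx", "cy" (pixels), "D" ([k1, k2, p1, p2, k3] as OpenCV has them; the pictures are not rectified), "rvec" (rotation vector, rad) and "tvec" (3), from world to camera coordinates, as OpenCV has them. Camera axes: x right, y down, z forward; pixel columns grow to the right and rows downward; lengths in m; the calibration is good to about 2 mm. A picture is of the moment at which its call begins: read the wrist's pose just before it. calibration takes no time and is no camera call; for the wrist camera it gives the pose at the moment of the call.
- r.close_job(): hands the job in, once; it reports no verdict.
The state is a dict: "time_s": time; "joint_pos": joint angles; "dq": joint speeds; "effort": joint torques, N m; "tcp_pos": TCP position; "eef_rot": TCP orientation; "contact_force": force on the tool from outside, world axes, zero at the start; "torque": the same for the moment, N m; "opening": opening from 0.0 (shut) to 1.0 (fully open).
Only numpy, scipy, OpenCV 4.12 (cv2) and the standard library are available. Lean on these libraries where they do the work, as an engineer would, in place of code of your own. Each camera call takes 0.05 s, during which the arm holds its last target.

## Working session

There is one attempt and no reset: what is moved stays moved. The work goes in short steps, Python scripts to look and compute and a tool call to move; the robot and the scene stay as the last step left them, time stands still between calls to the robot, and variables do not carry over. Pictures are saved under pics/ and viewed, and the job is handed in when it is done.

Besides the shell and the picture viewer there is one more tool, called after ">>>" by a JSON object that holds its "api" and its "payload". jog_arm: Moves the arm, as the interface text tells. Its arguments: {"type":"object","properties":{"slide":{"type":"array","items":{"type":"array","items":{"type":"number"}}},"angular":{"type":"array","items":{"type":"array","items":{"type":"number"}}},"fingers":{"type":"array","items":{"type":"number"}},"force":{"type":"number"}},"required":["slide","angular","fingers"]}

```bash
ls; mkdir -p pics
python3 - <<'E'
from cell import r
import cv2,numpy as np
o=r.get_obs();print(o)
for n in ("scene","side"):
    p,d=r.read_camera(n);cv2.imwrite(f"pics/{n}0.png",p[:,:,::-1]);np.save(f"pics/{n}0.npy",d)
    c=r.calibration(n);print(n,c)
E
```

```text
pics
{'time_s': 0.0, 'joint_pos': array([-1.03108949e-01,  8.79843550e-02,  1.37225585e+00,  1.95765021e-06,
        1.68361086e+00, -1.03092786e-01]), 'dq': array([ 8.33580200e-04,  1.68456957e-03, -1.38622643e-03, -9.97149461e-05,
        7.04486075e-04,  4.42022995e-04]), 'effort': array([ 4.64244640e-04, -3.51862407e+01, -3.13276148e+01,  2.58579206e-05,
        1.07225846e-02,  9.27783418e-06]), 'tcp_pos': array([5.49502299e-01, 4.25938055e-05, 2.30122278e-01]), 'eef_rot': array([ 0.49949273, -0.50049866,  0.50062381, -0.49938352]), 'contact_force': array([-0.09974836, -0.25054464,  0.05718757]), 'torque': array([-0.01492942, -0.05461124, -0.02324817]), 'opening': 1.000219940560397}
scene {'fx': 470.1762158875943, 'fy': 470.1762158875943, 'cx': 321.9178093931509, 'cy': 197.2696029250224, 'D': array([-0.09444513,  0.        ,  0.        ,  0.        ,  0.        ]), 'rvec': array([ 2.05287496,  0.81538854, -0.40666156]), 'tvec': array([-0.29710975, -0.16843402,  1.3700205 ])}
side {'fx': 432.61375840533736, 'fy': 432.61375840533736, 'cx': 321.9656664241443, 'cy': 206.46672823854237, 'D': array([-0.00954412,  0.        ,  0.        ,  0.        ,  0.        ]), 'rvec': array([ 2.26250973, -0.37324813,  0.17080263]), 'tvec': array([-0.42986705,  0.1042031 ,  1.01990256])}
```

View pics/scene0.png

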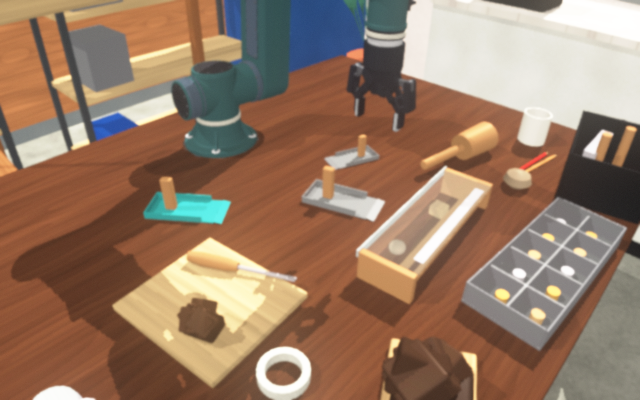

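View pics/side0.png

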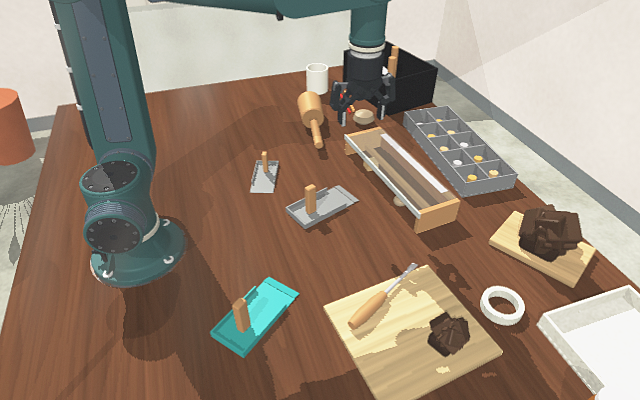

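Candidates for the scoop in the scene picture are the turquoise one (185,208), the small grey one (352,157) and the larger grey one (340,198). I choose (340,198). The stone looks to be at (397,247) and the block at (438,209). I'll check both in close crops.

```bash
cat > h.py <<'E'
import cv2,numpy as np
def ray(c,u,v):
    K=np.array([[c['fx'],0,c['cx']],[0,c['fy'],c['cy']],[0,0,1]])
    n=cv2.undistortPoints(np.array([[[u,v]]],float),K,np.array(c['D']))[0,0]
    R=cv2.Rodrigues(np.array(c['rvec']))[0];t=np.array(c['tvec'])
    return -R.T@t, R.T@np.array([n[0],n[1],1.])
def atz(c,u,v,z):
    o,d=ray(c,u,v);s=(z-o[2])/d[2];return o+s*d
def atdepth(c,u,v,D):
    o,d=ray(c,u,v);return o+D*d
def proj(c,P):
    K=np.array([[c['fx'],0,c['cx']],[0,c['fy'],c['cy']],[0,0,1]])
    return cv2.projectPoints(np.array(P,float).reshape(-1,3),np.array(c['rvec']),np.array(c['tvec']),K,np.array(c['D']))[0][:,0]
def crop(img,x0,y0,w,h,s,name):
    a=cv2.resize(img[y0:y0+h,x0:x0+w],None,fx=s,fy=s,interpolation=cv2.INTER_CUBIC)
    for x in range((x0//10+1)*10,x0+w,10):
        cv2.line(a,((x-x0)*s,0),((x-x0)*s,6),(0,0,255),1)
        if x%20==0: cv2.putText(a,str(x),((x-x0)*s-10,18),0,.4,(0,0,255),1)
    for y in range((y0//10+1)*10,y0+h,10):
        cv2.line(a,(0,(y-y0)*s),(6,(y-y0)*s),(0,0,255),1)
        if y%20==0: cv2.putText(a,str(y),(8,(y-y0)*s+4),0,.4,(0,0,255),1)
    cv2.imwrite(name,a)
E
python3 - <<'E'
from h import *
crop(cv2.imread('pics/scene0.png'),295,150,200,150,4,'pics/sc_c.png')
crop(cv2.imread('pics/side0.png'),275,110,200,130,4,'pics/si_c.png')
E
```

```text
(no output)
```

View pics/sc_c.png

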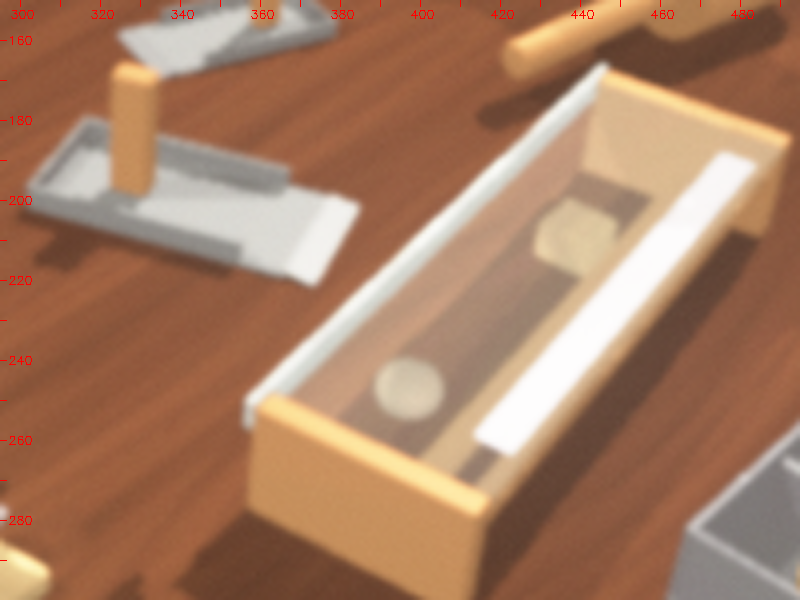

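View pics/si_c.png

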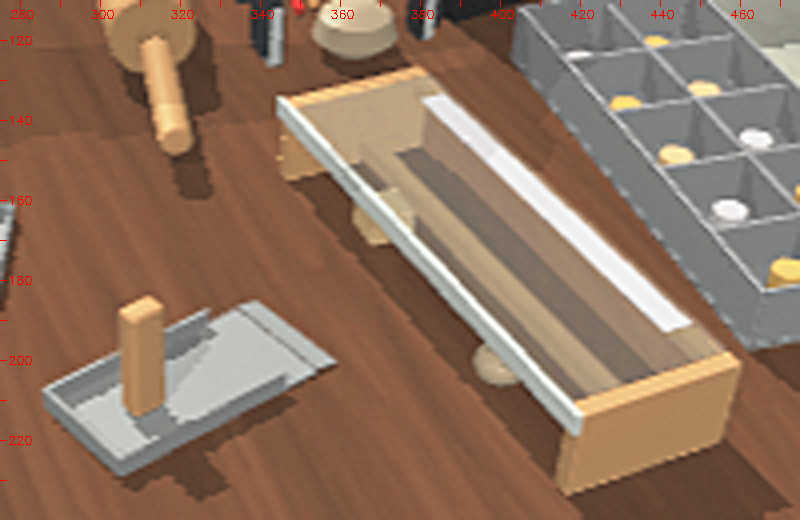

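```bash
cat > m.py <<'E'
from cell import r
from h import *
S=r.calibration('scene');D=r.calibration('side')
def pr(n,c,l):
    for u,v,z in l: print(n,(u,v),np.round(atz(c,u,v,z),4)[:2])
print('lip');pr('sc',S,[(446,166,.068),(357,248,.068)]);pr('si',D,[(344.5,134.5,.068),(420,212.5,.068)])
print('handle');pr('sc',S,[(329,167.5,.085)]);pr('si',D,[(310.5,185.7,.085)])
print('edge');pr('sc',S,[(385,201,.001),(373,221.5,.001)]);pr('si',D,[(339,185,.001),(359,200,.001)])
print('back');pr('sc',S,[(316,179,.016),(302,196,.016)]);pr('si',D,[(286,207,.016),(305,225,.016)])
print('stone');pr('sc',S,[(397,247.5,.012)]);pr('si',D,[(399,201,.012)])
print('block');pr('sc',S,[(438.5,209,.014)]);pr('si',D,[(371,164,.012)])
E
python3 m.py
```

```text
lip
sc (446, 166) [0.6058 0.2257]
sc (357, 248) [ 0.6405 -0.1574]
si (344.5, 134.5) [0.6006 0.2245]
si (420, 212.5) [ 0.6452 -0.1563]
handle
sc (329, 167.5) [4.259e-01 3.000e-04]
si (310.5, 185.7) [0.425  0.0031]
edge
sc (385, 201) [0.5342 0.0837]
sc (373, 221.5) [5.627e-01 1.000e-04]
si (339, 185) [0.5322 0.0824]
si (359, 200) [0.5602 0.0044]
back
sc (316, 179) [0.3646 0.0221]
sc (302, 196) [ 0.392  -0.0549]
si (286, 207) [0.3639 0.0227]
si (305, 225) [ 0.3905 -0.0573]
stone
sc (397, 247.5) [ 0.661  -0.0468]
si (399, 201) [ 0.6528 -0.045 ]
block
sc (438.5, 209) [0.6532 0.1288]
si (371, 164) [0.6503 0.1324]
```

Run:
```python
from m import *
print('others');pr('sc',S,[(362,138,.07),(326,159,.016),(295,277,.02)]);pr('si',D,[(265,153,.07),(252,192,.016),(415,265,.02)])
from scipy.spatial.transform import Rotation as Ro
o=r.get_obs();R=Ro.from_quat(o['eef_rot'],scalar_first=True).as_matrix();print(R.round(3),o['tcp_pos'],r.pinch_z)
# model overlay check
def T(x,y,a,p):
    p=np.array(p,float);c,s=np.cos(a),np.sin(a);return np.c_[x+c*p[:,0]-s*p[:,1],y+s*p[:,0]+c*p[:,1],p[:,2]]
sc=[[-50,-42,16],[-50,42,16],[130,42,1],[130,-42,1],[-13,-9,85],[13,-9,85],[13,9,85],[-13,9,85],[85,42,16],[85,-42,16]]
sh=[[0,-180,68],[0,180,68],[0,-180,0],[0,180,0],[122,-180,66],[122,180,66]]
for n,c in (('scene',S),('side',D)):
    im=cv2.imread(f'pics/{n}0.png');im=cv2.resize(im,None,fx=4,fy=4,interpolation=cv2.INTER_CUBIC)
    P=np.r_[T(.4255,.001,.339,np.array(sc)/1e3),T(.623,.034,.104,np.array(sh)/1e3)]
    for u,v in proj(c,P): cv2.circle(im,(int(u*4+2),int(v*4+2)),3,(0,0,255),-1)
    x0,y0=(1180,600) if n=='scene' else (1100,440)
    cv2.imwrite(f'pics/ov_{n}.png',im[y0:y0+600,x0:x0+800])
```

```text
lip
sc (446, 166) [0.6058 0.2257]
sc (357, 248) [ 0.6405 -0.1574]
si (344.5, 134.5) [0.6006 0.2245]
si (420, 212.5) [ 0.6452 -0.1563]
handle
sc (329, 167.5) [4.259e-01 3.000e-04]
si (310.5, 185.7) [0.425  0.0031]
edge
sc (385, 201) [0.5342 0.0837]
sc (373, 221.5) [5.627e-01 1.000e-04]
si (339, 185) [0.5322 0.0824]
si (359, 200) [0.5602 0.0044]
back
sc (316, 179) [0.3646 0.0221]
sc (302, 196) [ 0.392  -0.0549]
si (286, 207) [0.3639 0.0227]
si (305, 225) [ 0.3905 -0.0573]
stone
sc (397, 247.5) [ 0.661  -0.0468]
si (399, 201) [ 0.6528 -0.045 ]
block
sc (438.5, 209) [0.6532 0.1288]
si (371, 164) [0.6503 0.1324]
others
sc (362, 138) [0.3712 0.1914]
sc (326, 159) [0.3156 0.1125]
sc (295, 277) [ 0.5758 -0.2582]
si (265, 153) [0.3549 0.2018]
si (252, 192) [0.2935 0.1111]
si (415, 265) [ 0.5829 -0.2632]
[[ 0.    -0.002  1.   ]
 [-1.     0.     0.   ]
 [-0.    -1.    -0.002]] [5.49553991e-01 7.10600075e-05 2.30220389e-01] 0.0187
```

View pics/ov_scene.png

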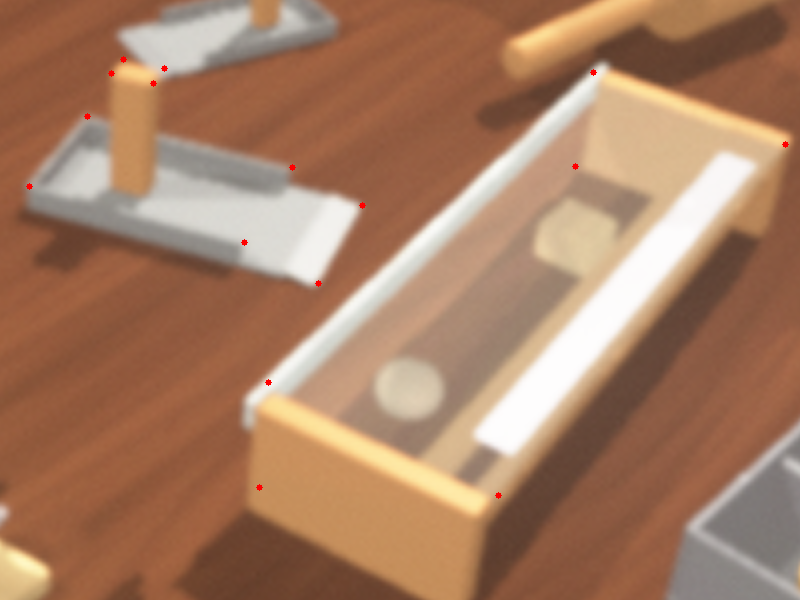

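View pics/ov_side.png

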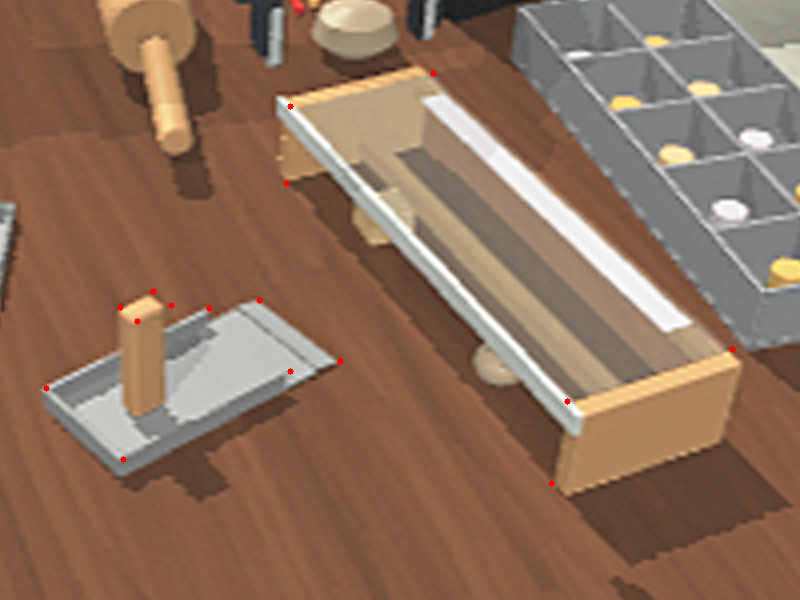

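>>> {"api": "jog_arm", "payload": {"slide": [[0,0,-0.78],[0,0,-0.78],[0,0,-0.78],[0,0,-0.77],[0,0.42,0],[0,0.42,0],[0,0.42,0],[0,0.42,0],[0,0.42,0],[0,0.42,0]], "angular": [[0,0,0],[0,0,0],[0,0,0],[0,0,0],[0,0.09,0],[0,0.09,0],[0,0.09,0],[0,0.09,0],[0,0.09,0],[0,0.09,0]], "fingers": [-1,-1,-1,-1,-1,-1,-1,-1,-1,-1]}}

```text
time_s: 1.1
tcp_pos: [0.4252, 0.0001, 0.1294]
eef_rot: [0.248, -0.248, 0.662, -0.662]
contact_force: [-0.5, 0.1, -0.1]
opening: 0.998
```

>>> {"api": "jog_arm", "payload": {"slide": [[0,0,0],[0,0,0],[0,0,0],[0,0,0],[0,0,0],[0,0,0],[0,0,0],[0,0,0],[0,0,0],[0,0,0]], "angular": [[0,0.08,0],[0,0.08,0],[0,0.084,0],[0,0,0],[0,0,0],[0,0,0],[0,0,0],[0,0,0],[0,0,0],[0,0,0]], "fingers": [-1,-1,-1,-1,-1,-1,-1,-1,-1,-1]}}

```text
time_s: 2.1
tcp_pos: [0.4256, -0.0, 0.1306]
eef_rot: [-0.12, 0.119, -0.697, 0.697]
contact_force: [-0.1, -0.2, 0.2]
opening: 1.001
```

```bash
cat > st.py <<'E'
from cell import r
import numpy as np,sys
from h import *
from scipy.spatial.transform import Rotation as Ro
def st(tgt=None):
    o=r.get_obs();R=Ro.from_quat(o['eef_rot'],scalar_first=True).as_matrix();p=o['tcp_pos']
    print('t',o['time_s'],'tcp',p.round(4),'jaw yaw',round(np.arctan2(R[1,2],R[0,2]),4),'down',R[:,1].round(4),'F',o['contact_force'].round(1),'open',round(o['opening'],3))
    if tgt is not None:
        print('units tool xyz',((R.T@(np.array(tgt)-p))/.04).round(3))
    return o,R
E
python3 - <<'E'
from st import *
st([.4255,.0012,.046])
p,d=r.read_camera('wrist');cv2.imwrite('pics/w1.png',p[:,:,::-1])
c=r.calibration('wrist')
print(proj(c,[[.4255,.001,.085]]))
E
```

```text
t 2.1 tcp [ 0.4256 -0.      0.1306] jaw yaw -1.2312 down [ 1.e-04 -0.e+00 -1.e+00] F [-0.1 -0.2  0.2] open 1.001
units tool xyz [-0.007  2.114 -0.03 ]
[[315.60463955 224.2089593 ]]
```

View pics/w1.png

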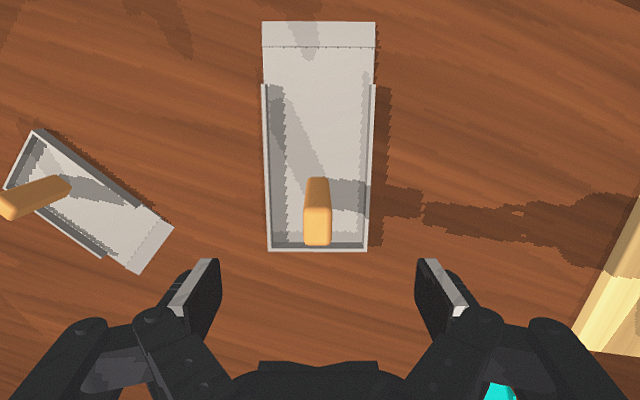

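The wrist picture shows the larger grey scoop, upright in the image. Its handle top is at (317,227) against a predicted (316,224), and it is centred between the fingers. Next: descend and grip.

>>> {"api": "jog_arm", "payload": {"slide": [[0,0.35,-0.03],[0,0.35,0],[0,0.35,0],[0,0.35,0],[0,0.35,0],[0,0.35,0],[0,0,0],[0,0,0],[0,0,0],[0,0,0]], "angular": [[0,0,0],[0,0,0],[0,0,0],[0,0,0],[0,0,0],[0,0,0],[0,0,0],[0,0,0],[0,0,0],[0,0,0]], "fingers": [-1,-1,-1,-1,-1,-1,-1,-1,1,1], "force": 40}}

```text
time_s: 3.15
tcp_pos: [0.4259, 0.0011, 0.0473]
eef_rot: [-0.12, 0.119, -0.697, 0.697]
contact_force: [0.1, 0.6, 0.1]
opening: 0.695
```

>>> {"api": "jog_arm", "payload": {"slide": [[0,0,0],[0,0,0],[0,0,0],[0,0,0],[0,0,0],[0,0,0],[0,0,0],[0,0,0],[0,0,0],[0,0,0]], "angular": [[0,0,0],[0,0,0],[0,0,0],[0,0,0],[0,0,0],[0,0,0],[0,0,0],[0,0,0],[0,0,0],[0,0,0]], "fingers": [1,1,1,1,1,1,1,1,1,1]}}

```text
time_s: 4.15
tcp_pos: [0.4255, 0.0009, 0.0468]
eef_rot: [-0.12, 0.119, -0.697, 0.697]
contact_force: [-0.9, -2.3, 3.4]
opening: 0.204
```

Run:
```python
from st import *
st([.4725,-.066,.046])
p,d=r.read_camera('wrist');cv2.imwrite('pics/w2.png',p[:,:,::-1])
p,d=r.read_camera('side');crop(np.ascontiguousarray(p[:,:,::-1]),275,110,200,130,4,'pics/si2.png')
```

```text
t 4.15 tcp [0.4255 0.0009 0.0468] jaw yaw -1.2315 down [ 8.e-04 -4.e-04 -1.e+00] F [-0.9 -2.3  3.4] open 0.204
units tool xyz [-0.55   0.022  1.969]
```

View pics/w2.png

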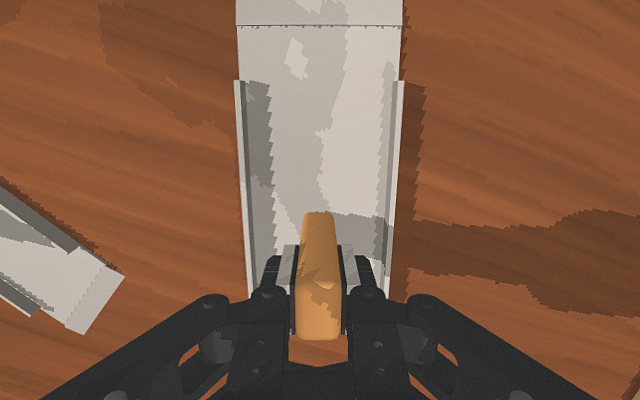

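View pics/si2.png

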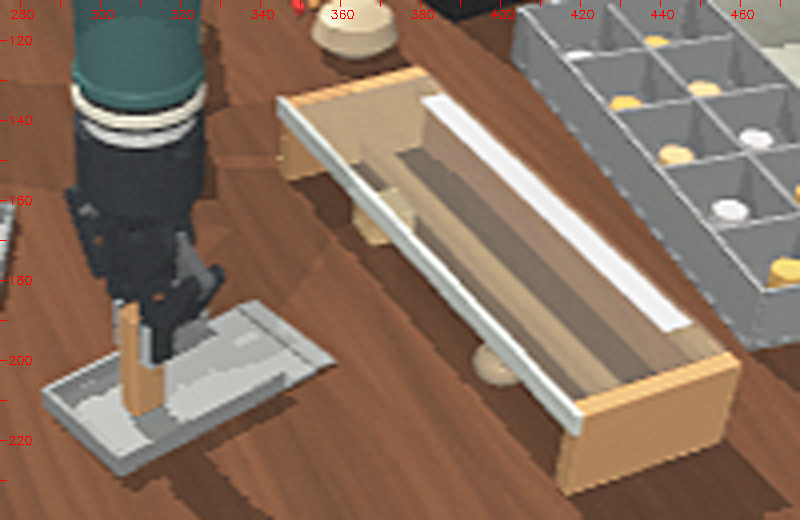

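>>> {"api": "jog_arm", "payload": {"slide": [[-0.08,0,0.28],[-0.08,0,0.28],[-0.08,0,0.28],[-0.08,0,0.28],[-0.08,0,0.28],[-0.08,0,0.28],[-0.07,0,0.29],[0,0,0],[0,0,0],[0,0,0]], "angular": [[0,0,0],[0,0,0],[0,0,0],[0,0,0],[0,0,0],[0,0,0],[0,0,0],[0,0.05,0],[0,0.05,0],[0,0.05,0]], "fingers": [1,1,1,1,1,1,1,1,1,1]}}

```text
time_s: 5.25
tcp_pos: [0.4725, -0.0652, 0.0467]
eef_rot: [0.036, -0.035, 0.707, -0.706]
contact_force: [0.2, 0.3, 3.2]
opening: 0.202
```

>>> {"api": "jog_arm", "payload": {"slide": [[0,0,0],[0,0,0],[0,0,0],[0,0,0],[0,0,0],[0,0,0],[0,0,0],[0,0,0],[0,0,0],[0,0,0]], "angular": [[0,0,0],[0,0,0],[0,0,0],[0,0,0],[0,0,0],[0,0,0],[0,0,0],[0,0,0],[0,0,0],[0,0,0]], "fingers": [1,1,1,1,1,1,1,1,1,1]}}

```text
time_s: 6.25
tcp_pos: [0.4724, -0.0658, 0.0467]
eef_rot: [0.037, -0.037, 0.706, -0.706]
contact_force: [1.8, 3.4, 5.0]
opening: 0.206
```

Run:
```python
from st import *
st([.597,-.053,.046])
p,d=r.read_camera('wrist');cv2.imwrite('pics/w3.png',p[:,:,::-1])
p,d=r.read_camera('side');crop(np.ascontiguousarray(p[:,:,::-1]),275,110,200,130,4,'pics/si3.png')
p,d=r.read_camera('scene');crop(np.ascontiguousarray(p[:,:,::-1]),295,150,200,150,4,'pics/sc3.png')
```

```text
t 6.25 tcp [ 0.4724 -0.0658  0.0467] jaw yaw -1.4668 down [ 5.e-04  2.e-04 -1.e+00] F [1.8 3.4 5. ] open 0.206
units tool xyz [-3.132  0.019  0.006]
```

View pics/w3.png

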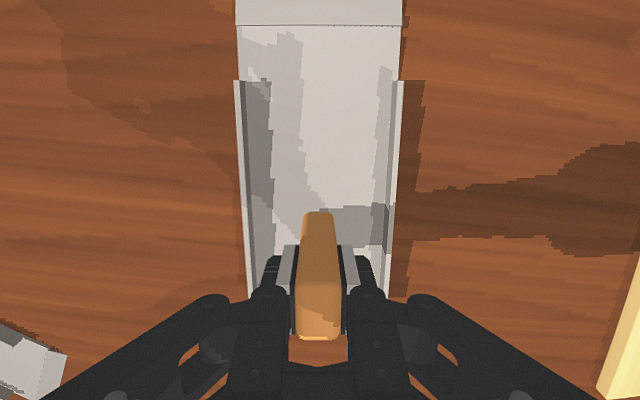

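View pics/si3.png

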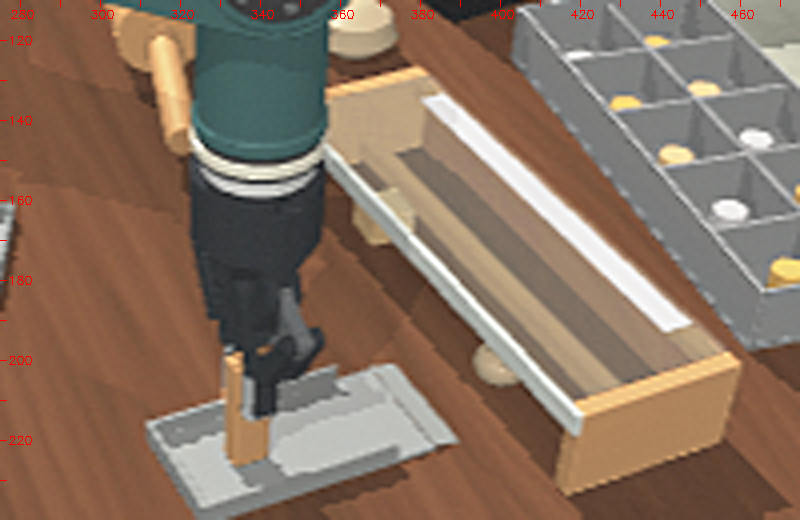

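View pics/sc3.png

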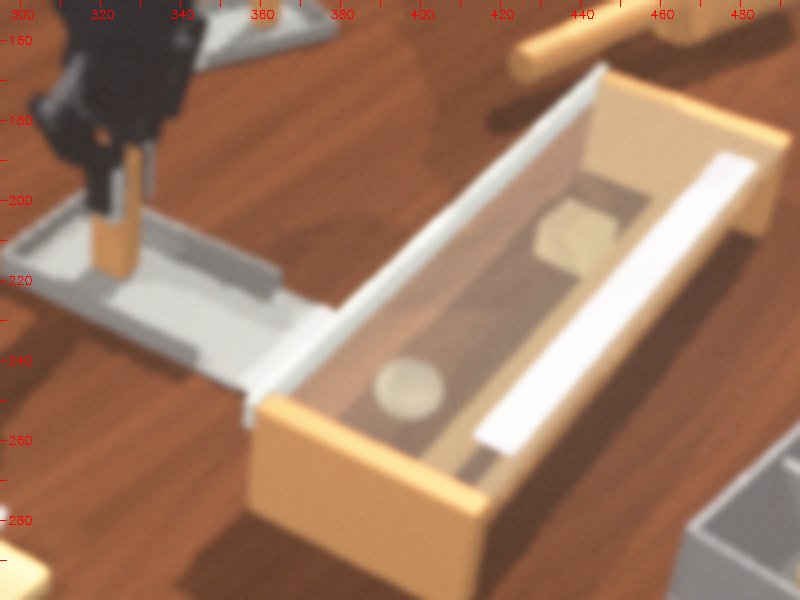

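>>> {"api": "jog_arm", "payload": {"slide": [[-0.1,0,0],[-0.1,0,0],[-0.1,0,0],[-0.1,0,0],[-0.1,0,0],[-0.1,0,0],[-0.1,0,0],[-0.1,0,0],[-0.1,0,0],[-0.1,0,0]], "angular": [[0,0,0],[0,0,0],[0,0,0],[0,0,0],[0,0,0],[0,0,0],[0,0,0],[0,0,0],[0,0,0],[0,0,0]], "fingers": [1,1,1,1,1,1,1,1,1,1]}}

```text
time_s: 7.4
tcp_pos: [0.5096, -0.064, 0.0468]
eef_rot: [-0.035, 0.039, -0.705, 0.708]
contact_force: [-8.6, -2.1, 9.7]
opening: 0.202
```

>>> {"api": "jog_arm", "payload": {"slide": [[-0.08,0,0],[-0.08,0,0],[-0.08,0,0],[-0.08,0,0],[-0.08,0,0],[-0.08,0,0],[-0.08,0,0],[-0.08,0,0],[-0.08,0,0],[-0.08,0,0]], "angular": [[0,0,0],[0,0,0],[0,0,0],[0,0,0],[0,0,0],[0,0,0],[0,0,0],[0,0,0],[0,0,0],[0,0,0]], "fingers": [1,1,1,1,1,1,1,1,1,1]}}

```text
time_s: 8.4
tcp_pos: [0.541, -0.0609, 0.0469]
eef_rot: [-0.034, 0.039, -0.705, 0.708]
contact_force: [-10.3, -3.2, 12.6]
opening: 0.204
```

Run:
```python
from st import *
st([.597,-.053,.046])
p,d=r.read_camera('side');crop(np.ascontiguousarray(p[:,:,::-1]),275,110,200,130,4,'pics/si4.png')
p,d=r.read_camera('scene');crop(np.ascontiguousarray(p[:,:,::-1]),295,150,200,150,4,'pics/sc4.png')
```

```text
t 8.4 tcp [ 0.541  -0.0609  0.0469] jaw yaw -1.4668 down [-0.0067 -0.0048 -1.    ] F [-10.3  -3.2  12.6] open 0.204
units tool xyz [-1.413  0.012 -0.051]
```

View pics/sc4.png

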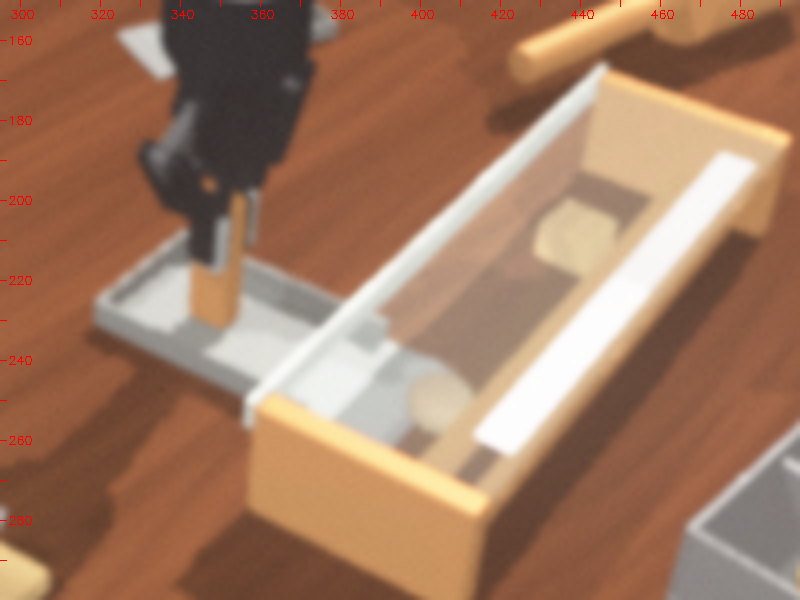

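View pics/si4.png

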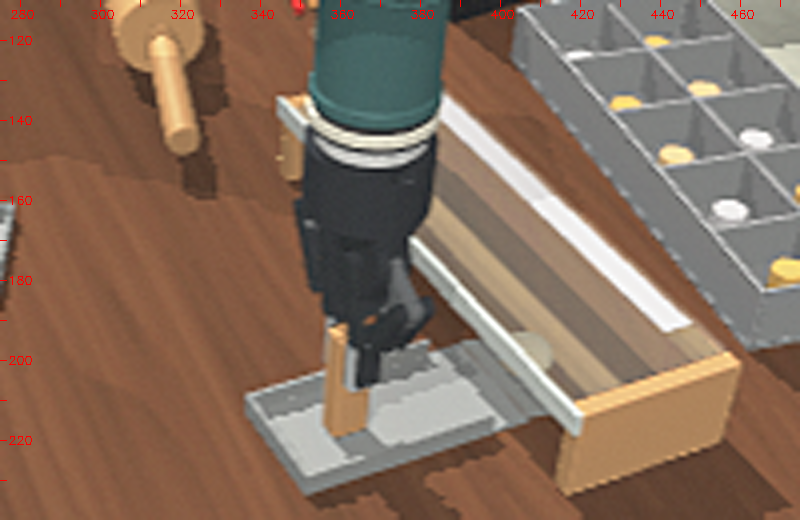

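Run:
```python
from st import *
S=r.calibration('scene')
p=atz(S,405,249,.014);a=.104
d=p[:2]-[.541,-.061];c,s=np.cos(a),np.sin(a)
print(p,'in scoop',c*d[0]+s*d[1],-s*d[0]+c*d[1])
d=p[:2]-[.623,.034];print('shelf',c*d[0]+s*d[1],-s*d[0]+c*d[1])
```

```text
[ 0.67694198 -0.04128581  0.014     ] in scoop 0.1372540506224269 0.005495173730507695
shelf 0.04583490778214148 -0.08047889400126525
```

The stone now sits against the rail: shelf x is 46 mm against an expected 47, and it is 5 mm off the scoop's middle line. Continuing in.

>>> {"api": "jog_arm", "payload": {"slide": [[-0.08,0,0],[-0.08,0,0],[-0.08,0,0],[-0.08,0,0],[-0.08,0,0],[-0.08,0,0],[-0.08,0,0],[-0.08,0,0],[-0.08,0,0],[-0.08,0,0]], "angular": [[0,0,0],[0,0,0],[0,0,0],[0,0,0],[0,0,0],[0,0,0],[0,0,0],[0,0,0],[0,0,0],[0,0,0]], "fingers": [1,1,1,1,1,1,1,1,1,1]}}

```text
time_s: 9.5
tcp_pos: [0.573, -0.0577, 0.0468]
eef_rot: [-0.034, 0.039, -0.705, 0.708]
contact_force: [-7.9, -2.6, 10.6]
opening: 0.207
```

>>> {"api": "jog_arm", "payload": {"slide": [[-0.08,0,0],[-0.08,0,0],[-0.08,0,0],[-0.08,0,0],[-0.08,0,0],[-0.08,0,0],[-0.08,0,0],[-0.06,0,0],[0,0,0],[0,0,0]], "angular": [[0,0,0],[0,0,0],[0,0,0],[0,0,0],[0,0,0],[0,0,0],[0,0,0],[0,0,0],[0,0,0],[0,0,0]], "fingers": [1,1,1,1,1,1,1,1,1,1]}}

```text
time_s: 10.5
tcp_pos: [0.598, -0.055, 0.0468]
eef_rot: [-0.035, 0.039, -0.705, 0.708]
contact_force: [-6.6, -2.6, 9.5]
opening: 0.209
```

Run:
```python
from st import *
st([.597,-.053,.046])
p,d=r.read_camera('side');crop(np.ascontiguousarray(p[:,:,::-1]),275,110,200,130,4,'pics/si5.png')
p,d=r.read_camera('scene');crop(np.ascontiguousarray(p[:,:,::-1]),295,150,200,150,4,'pics/sc5.png')
```

```text
t 10.5 tcp [ 0.598  -0.055   0.0468] jaw yaw -1.4671 down [-0.0052 -0.0045 -1.    ] F [-6.6 -2.6  9.5] open 0.209
units tool xyz [ 0.021  0.02  -0.052]
```

View pics/sc5.png

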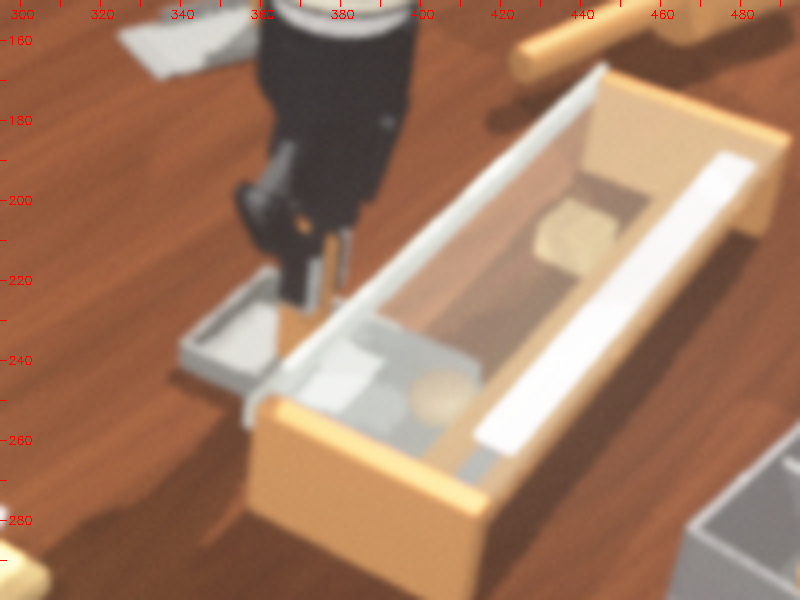

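View pics/si5.png

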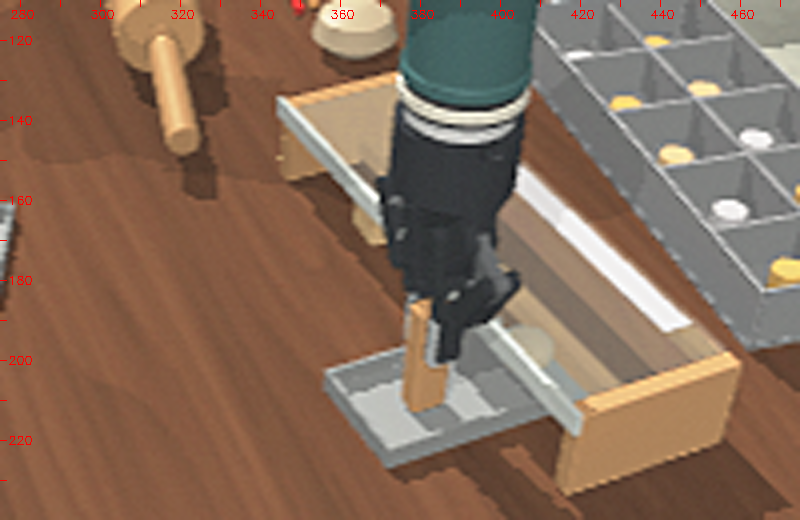

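The stone's shape is at (405,249) above the pan, with the pan passing under the rail. The block is unmoved at (438,209). Drawing back gently.

>>> {"api": "jog_arm", "payload": {"slide": [[0.02,0,0],[0.03,0,0],[0.04,0,0],[0.05,0,0],[0.06,0,0],[0.07,0,0],[0.08,0,0],[0.08,0,0],[0.08,0,0],[0.08,0,0]], "angular": [[0,0,0],[0,0,0],[0,0,0],[0,0,0],[0,0,0],[0,0,0],[0,0,0],[0,0,0],[0,0,0],[0,0,0]], "fingers": [1,1,1,1,1,1,1,1,1,1]}}

```text
time_s: 11.6
tcp_pos: [0.5768, -0.0547, 0.0467]
eef_rot: [0.037, -0.036, 0.706, -0.706]
contact_force: [5.5, 0.6, 9.1]
opening: 0.204
```

Run:
```python
from st import *
st()
p,d=r.read_camera('scene');crop(np.ascontiguousarray(p[:,:,::-1]),295,150,200,150,4,'pics/sc6.png')
```

```text
t 11.6 tcp [ 0.5768 -0.0547  0.0467] jaw yaw -1.4668 down [ 8.e-04  2.e-04 -1.e+00] F [5.5 0.6 9.1] open 0.204
```

View pics/sc6.png

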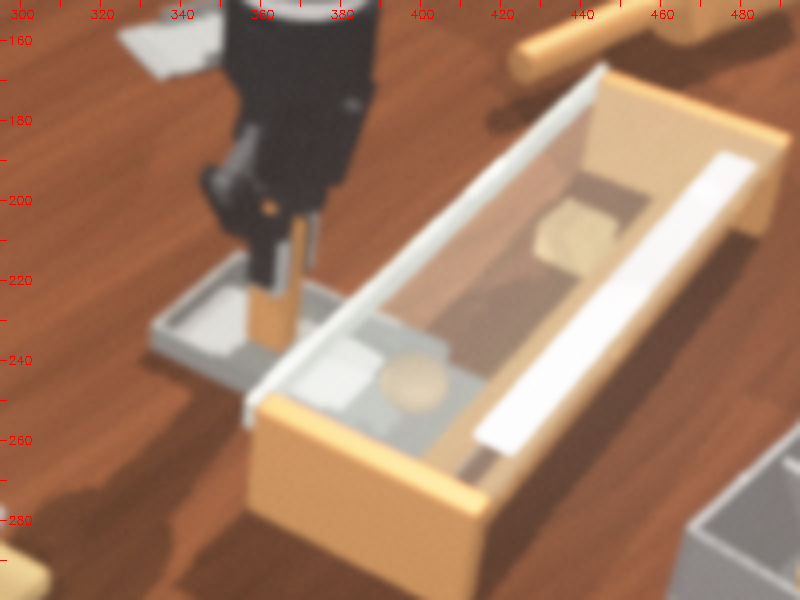

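The stone is coming with the pan and is now at (398,245). Continuing.

>>> {"api": "jog_arm", "payload": {"slide": [[0.08,0,0],[0.09,0,0],[0.1,0,0],[0.1,0,0],[0.1,0,0],[0.1,0,0],[0.1,0,0],[0.1,0,0],[0.1,0,0],[0.1,0,0]], "angular": [[0,0,0],[0,0,0],[0,0,0],[0,0,0],[0,0,0],[0,0,0],[0,0,0],[0,0,0],[0,0,0],[0,0,0]], "fingers": [1,1,1,1,1,1,1,1,1,1]}}

```text
time_s: 12.65
tcp_pos: [0.5382, -0.059, 0.0468]
eef_rot: [-0.037, 0.036, -0.706, 0.706]
contact_force: [1.3, 0.6, 3.4]
opening: 0.21
```

>>> {"api": "jog_arm", "payload": {"slide": [[0.1,0,0],[0.1,0,0],[0.1,0,0],[0.1,0,0],[0.1,0,0],[0.1,0,0],[0.1,0,0],[0.1,0,0],[0.1,0,0],[0.1,0,0]], "angular": [[0,0,0],[0,0,0],[0,0,0],[0,0,0],[0,0,0],[0,0,0],[0,0,0],[0,0,0],[0,0,0],[0,0,0]], "fingers": [1,1,1,1,1,1,1,1,1,1]}}

```text
time_s: 13.65
tcp_pos: [0.4984, -0.0632, 0.0468]
eef_rot: [-0.037, 0.036, -0.706, 0.706]
contact_force: [0.5, -0.6, 1.3]
opening: 0.205
```

>>> {"api": "jog_arm", "payload": {"slide": [[0.1,0,0],[0.1,0,0],[0.1,0,0],[0.1,0,0],[0.1,0,0],[0.1,0,0],[0.1,0,0],[0.1,0,0],[0.1,0,0],[0.1,0,0]], "angular": [[0,0,0],[0,0,0],[0,0,0],[0,0,0],[0,0,0],[0,0,0],[0,0,0],[0,0,0],[0,0,0],[0,0,0]], "fingers": [1,1,1,1,1,1,1,1,1,1]}}

```text
time_s: 14.65
tcp_pos: [0.4589, -0.0673, 0.0468]
eef_rot: [-0.037, 0.036, -0.706, 0.706]
contact_force: [10.5, 1.9, 7.9]
opening: 0.205
```

>>> {"api": "jog_arm", "payload": {"slide": [[0.07,0,0],[0.05,0,0],[0.03,0,0],[0.02,0,0],[0,0,0],[0,0,0],[0,0,0],[0,0,0],[0,0,0],[0,0,0]], "angular": [[0,0,0],[0,0,0],[0,0,0],[0,0,0],[0,0,0],[0,0,0],[0,0,0],[0,0,0],[0,0,0],[0,0,0]], "fingers": [1,1,1,1,1,1,1,1,1,1]}}

```text
time_s: 15.65
tcp_pos: [0.4519, -0.068, 0.0467]
eef_rot: [0.037, -0.036, 0.706, -0.706]
contact_force: [5.6, 1.8, 6.1]
opening: 0.204
```

Run:
```python
from st import *
o,R=st()
d=o['tcp_pos'][:2]-[.623,.034];print('handle shelf x',np.cos(.104)*d[0]+np.sin(.104)*d[1])
p,d=r.read_camera('wrist');cv2.imwrite('pics/w7.png',p[:,:,::-1])
p,d=r.read_camera('side');crop(np.ascontiguousarray(p[:,:,::-1]),275,110,200,130,4,'pics/si7.png')
```

```text
t 15.65 tcp [ 0.4519 -0.068   0.0467] jaw yaw -1.4672 down [ 5.e-04  1.e-04 -1.e+00] F [5.6 1.8 6.1] open 0.204
handle shelf x -0.18071442946772595
```

View pics/w7.png

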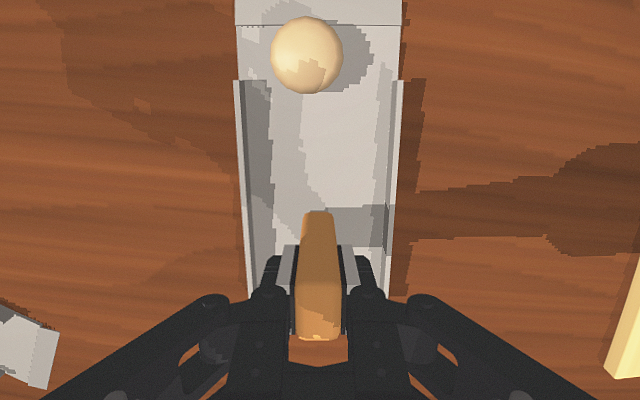

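View pics/si7.png

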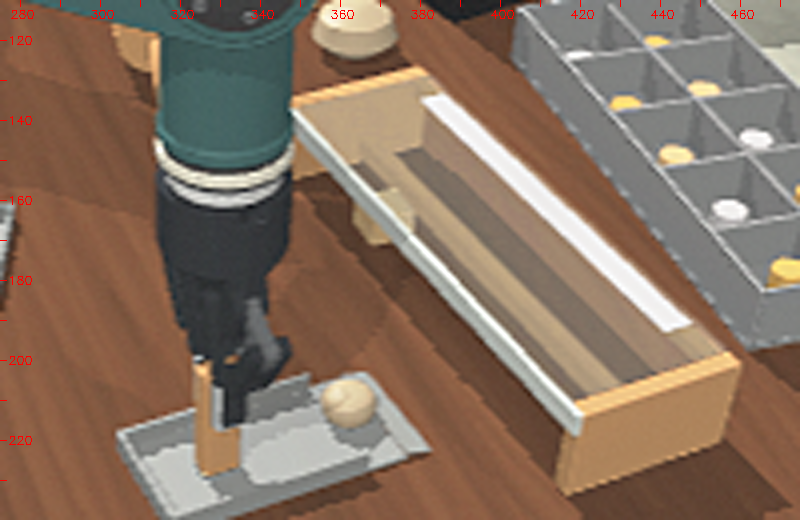

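The stone rides on the pan in the wrist view at (307,55), inside the walls' lines, and the scoop is clear of the lip. Releasing and rising.

>>> {"api": "jog_arm", "payload": {"slide": [[0,0,0],[0,0,0],[0,0,0],[0,0,0],[0,0,0],[0,0,0],[0,0,0],[0,0,0],[0,0,0],[0,0,0]], "angular": [[0,0,0],[0,0,0],[0,0,0],[0,0,0],[0,0,0],[0,0,0],[0,0,0],[0,0,0],[0,0,0],[0,0,0]], "fingers": [0.5,0.4,0.3,0.2,0.1,0,-0.2,-0.4,-0.5,-0.5]}}

```text
time_s: 16.75
tcp_pos: [0.452, -0.068, 0.0466]
eef_rot: [-0.037, 0.037, -0.706, 0.706]
contact_force: [-0.1, 0.1, -0.2]
opening: 0.749
```

Run:
```python
from st import *
st()
p,d=r.read_camera('wrist');cv2.imwrite('pics/w8.png',p[:,:,::-1])
```

```text
t 16.75 tcp [ 0.452  -0.068   0.0466] jaw yaw -1.4671 down [ 2.e-04 -0.e+00 -1.e+00] F [-0.1  0.1 -0.2] open 0.749
```

View pics/w8.png

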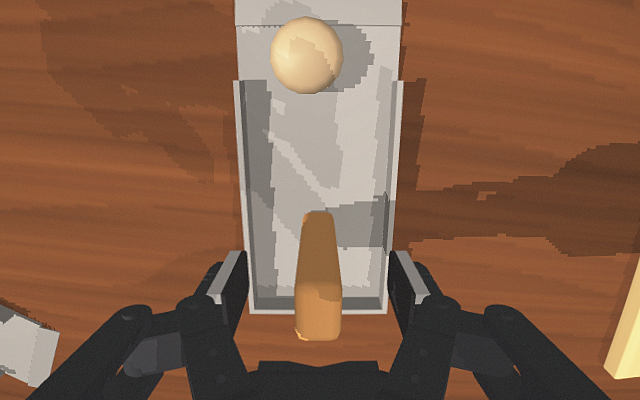

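The fingers are clear on both sides of the handle, the force is zero, and the stone is still at (307,55). Rising.

>>> {"api": "jog_arm", "payload": {"slide": [[0,-0.2,0],[0,-0.4,0],[0,-0.5,0],[0,-0.5,0],[0,-0.5,0],[0,-0.5,0],[0,-0.3,0],[0,0,0],[0,0,0],[0,0,0]], "angular": [[0,0,0],[0,0,0],[0,0,0],[0,0,0],[0,0,0],[0,0,0],[0,0,0],[0,0,0],[0,0,0],[0,0,0]], "fingers": [-0.5,-0.5,-0.5,-0.5,-0.5,-0.5,-0.5,-0.5,-0.5,-0.5]}}

```text
time_s: 17.8
tcp_pos: [0.4512, -0.0678, 0.1612]
eef_rot: [0.036, -0.037, 0.706, -0.706]
contact_force: [1.5, -0.5, 0.4]
opening: 0.751
```

Run:
```python
from st import *
st()
p,d=r.read_camera('wrist');cv2.imwrite('pics/w9.png',p[:,:,::-1])
p,d=r.read_camera('side');crop(np.ascontiguousarray(p[:,:,::-1]),275,110,200,130,4,'pics/si9.png')
```

```text
t 17.8 tcp [ 0.4512 -0.0678  0.1612] jaw yaw -1.4671 down [-2.3e-03  7.0e-04 -1.0e+00] F [ 1.5 -0.5  0.4] open 0.751
```

View pics/w9.png

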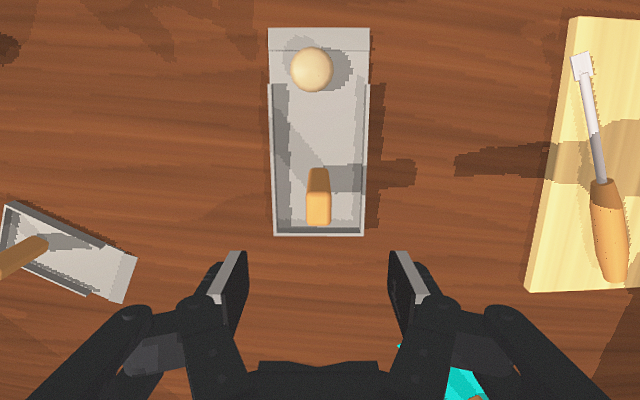

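View pics/si9.png

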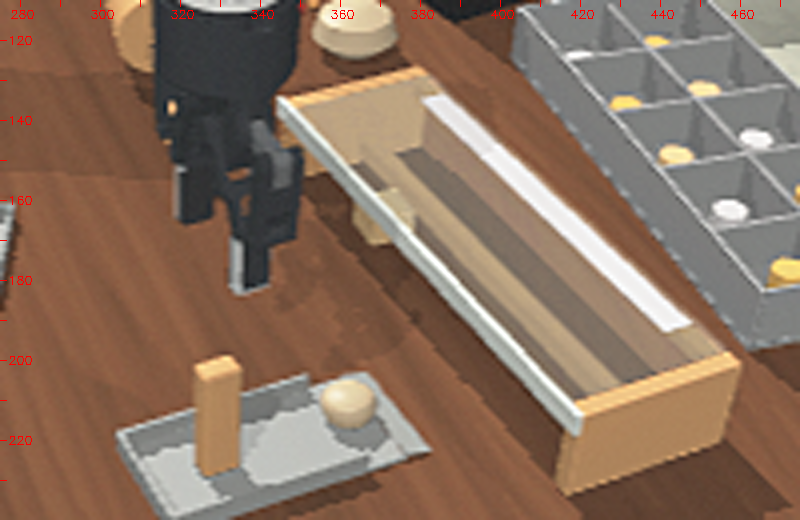

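Run:
```python
from st import *
D=r.calibration('side');W=r.calibration('wrist')
c,s=np.cos(.104),np.sin(.104);f=lambda d:np.round([c*d[0]+s*d[1],-s*d[0]+c*d[1]],4)
for n,C,h,t in(('side',D,(329.5,201.3),(362.2,210.5)),('wrist',W,(318,208),(312,70))):
    H=atz(C,*h,.085)[:2];T=atz(C,*t,.016)[:2]
    print(n,H,T,'handle/shelf',f(H-[.623,.034]),'stone/shelf',f(T-[.623,.034]),'stone/scoop',f(T-H))
```

```text
side [ 0.44962226 -0.06812946] [ 0.54445918 -0.05280459] handle/shelf [-0.183  -0.0836] stone/shelf [-0.0871 -0.0782] stone/scoop [0.0959 0.0054]
wrist [ 0.45109299 -0.06830672] [ 0.54430971 -0.0537737 ] handle/shelf [-0.1816 -0.0839] stone/shelf [-0.0874 -0.0791] stone/scoop [0.0942 0.0048]
```

```bash
python3 -c "
from cell import r
print(r.close_job()); print(r.get_obs()['time_s'])"
```

```text
the job is handed in; nothing more can be done
None
the job is handed in; nothing more can be done
```

The stone is on the scoop, the scoop is lying flat on the bench clear of the shelf, and I handed the job in at about 18 s of the 43 s allowed. I gripped the larger grey scoop by its handle, turned it square to the shelf and slid it under the lip. The stone stopped at the rail and rode up onto the pan. I then drew the scoop back out, let go and raised the arm.

In the last checks the side and wrist cameras agreed to about 2 mm:
- **Scoop:** its handle is about 182 mm in front of the lip, where at least 135 mm was needed.
- **Stone:** it sits 94–96 mm ahead of the handle and 5 mm off the middle line, and about 87 mm in front of the lip.
- **Block:** it looks unmoved in the pictures; I did not re-measure its position at the end.
- **Gripper:** it is open and about 75 mm above the handle, with almost no contact force.

No check failed. The stone ended up 12–14 mm further forward on the pan than the 82 mm I expected, which is still inside the 115 mm limit.

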